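# Swing the lever blank to the stop and lock it with the cam lever

### The arm

A 6-joint arm with a two-finger parallel gripper is mounted at the origin on a cart in front of the work surface, level with it; the furniture and walls round the work are solid. World frame = base frame: x ahead of the robot, y to its left, z up, the work surface at z = 0. Lengths are in m, angles in rad, forces in N, time in s.
With the tool pointing down it reaches from about 0.25 to 0.8 m from the base axis. Payload 3.9 kg.
Tool frame: the origin (TCP) lies at the very end of the fingers, on their centre line; the grasp point (between the pads) lies 19 mm behind it (manip.grip_depth is the distance from the TCP to the grasp point, in m); z points along the fingers, x is the direction in which the jaws open and shut, and the axes are right-handed (so a half turn about z gives the same grasp; the last joint's range is limited). The gripper opens to 85 mm and grips with 20 to 120 N. Pads are 22 mm wide; open, the fingers measure 114 mm over their backs; the gripper's body (76 mm by 85 mm) begins 54 mm behind the grasp point. The pads swing forward as they close: fully open they stand 13 mm farther back than shut.
Start: joints at [-1.321, 0.26, -0.138, 1.173, 0, 1.571], TCP at [0.13, -0.509, 0.231] pointing down, gripper open.
Joint ranges: [-2.78, 2.78], [-0.83, 1.72], [-1.28, 1.37], [-1.9, 2.12], [-1.57, 1.48], [-3.14, 3.14]. Speed limits (rad/s): [2.57, 2.57, 3.14, 3.14, 3.14, 3.14].

### API

Orientations are given as [roll, pitch, yaw] about the fixed x, y, z axes, in that order (R = Rz(yaw) Ry(pitch) Rx(roll)).
In Python, from rig import manip gives the robot as it stands.
- The arm moves only by the shell command python3 -m creep 'ROWS' [OPENING] [FORCE]. ROWS is JSON, a list of rows, each a list of 6 numbers: the shift along the tool's x, y, z in m, then the turn, a rotation vector about the tool's x, y, z in degrees. A call has 1 to 5 rows; each row shifts and turns the commanded pose from where the row before left it, along the tool's axes as they then stand; what a row does not reach is not made up. A row lasts 1/10 s, in which the tool goes at most 50 mm and 8.59 degrees, less where a joint would pass 70% of its speed; a pose out of reach is approached as far as the arm can. A call with a gripper value outside its range is refused whole. OPENING is the opening in per cent of the stroke, from 0 (shut) to 100 (fully open), set as the call begins (- or left out, the last holds). The fingers move at their own pace and stop on an object; FORCE is the grip in N (left out, the last holds). Time passes only in rows, so rows that do not move let the fingers close. It gives the time, the measured TCP pose, the force and the opening at its end, in the units of the state.
- manip.sense(): the state, without advancing time (a new reading comes with each control period).
- manip.capture(name): name is "scene" or "top"; returns a dict with "pixels" (480x640x3 uint8, red, green, blue), "mtx" (3x3 intrinsics, pixels), "world_from_camera" (4x4, takes a point from camera to world coordinates). Camera axes: x right, y up, looking along -z (the intrinsics and any distortion apply to the point x, -y, -z); pixel columns grow to the right and rows downward; lengths in m; the calibration is good to about 2 mm. A picture is of the moment at which its call begins. There is no depth.
- manip.close_job(): hands the job in, once; it reports no verdict.
The state is a dict: "time_s": time; "joint_positions": joint angles; "qvel": joint speeds; "joint_efforts": joint torques, N m; "tool_pos": TCP position; "orientation": TCP orientation; "contact_force": force on the tool from outside, world axes, zero at the start; "moment": the same for the moment, N m; "finger_gap": finger opening in m.
Only numpy, scipy, OpenCV 4.12 (cv2) and the standard library are available. Lean on these libraries where they do the work, as an engineer would, in place of code of your own. Each camera call takes 0.05 s, during which the arm holds its last target.

### The job

The flat metal lever blank hangs loosely on the pivot pin of the drilling jig. Push its free end round the pin until the blank bears on the tip of the stop screw, then turn the cam lever by its black knob until its nose nips the blank firmly against the screw and stays so when you let go. Work by feel: push the blank with no more than 2 kg and nip it with no more than 3 kg, and leave the loose things round it where they are.

Things in the scene. Friction and masses are not known exactly. Their poses are not given: they have to be found in the camera images.
- jig: drilling jig: dark steel base plate 340 x 220 x 12 mm screwed to the bench, top face 12 mm above the bench. Origin: centre of its underside; own x along its length, own y across, z up. Pivot pin at own (-140, -40) mm, cam lever's pivot at own (105, -5) mm.
- pivot_pin (a point): foot of the upright pivot pin (12 mm thick) on the plate's top. A washer 24 mm across and a hex nut on it (top 35 mm above the bench) keep the blank from being lifted off
- lever_blank: flat plain-metal bar 243 x 28 x 12 mm, 0.18 to 0.35 kg, flat on the plate (12 to 24 mm above the bench), free to swing on the pin with 0.7 mm play. Origin: underside, centre of the eye hole; own x runs to the free end, 225 mm away. Starts 0.35 to 0.75 rad counterclockwise (from above) of the jig's x; swung clockwise it meets the screw at -0.06 to +0.06 rad, 165 mm from the pin
- blank_end (a point): centre of the end face of the lever blank's free end
- stop: stop: grey bracket 34 (x) x 20 (y) x 26 mm high on the plate, at jig own x 25 mm; origin: foot of its face that looks along the jig's +y at the blank; own axes parallel to the jig's. Out of that face, 7 mm above the plate, stands the stop screw, 10 mm thick. How far it stands out is set anew each time, 20 to 36 mm, and not measured: feel for it. It does not give when pushed
- cam_lever: metal lever; origin on its upright pivot at the plate's top. Nose and handle point opposite ways. Its own x starts 0 to 0.3 rad counterclockwise (from above) of the jig's x (open); turned counterclockwise the nose meets the blank's edge 210 mm from the pin, at 1.55 to 2.3 rad; limit 2.4. The pivot is stiff (2 to 3 N at the knob) and holds lever and nip where left; any more at the knob is 2.5 to 3.5 times that at the nose
- cam_knob (a point): black upright knob at the end of the cam lever's handle, 85 mm from the lever's pivot: 14 mm thick, 18 mm at its bulge near the top, from 30 to 76 mm above the bench; this point lies on its axis, 52 mm above the bench
- cam_nose (a point): centre of the cam lever's round nose (radius 6 mm, 36 mm from the lever's pivot), 20 mm above the bench
- nut: bystander: loose hexagon nut, 28 mm, lying on the jig's plate. Origin: its underside
- driver: bystander: screwdriver with red handle, 212 mm, to the right. Origin: underside, mid-length
- spanner: bystander: spanner, 178 mm, to the right. Origin: underside, mid-length
- marker_pen: bystander: black marker pen, 132 mm, at the left front. Origin: underside, mid-length
- calipers: bystander: steel caliper, 228 mm, to the left. Origin: underside, middle

How it is judged:
On the way:
1. the blank is pushed against the tip of the stop screw (more than 1.5 N) while the cam lever does not yet touch it (contact force between lever_blank and stop above 1.5 N and contact force between lever_blank and cam_lever below 0.2 N), for 0.2 s.
At the end, for the whole second after the job is handed in: the blank is nipped between the stop screw and the nose of the cam lever, each pressing on it with more than 2 N, and it is at rest (contact force between lever_blank and stop above 2 N and contact force between lever_blank and cam_lever above 2 N and angular speed of lever_blank below 0.05 rad/s); the robot touches nothing.
It fails at once if the fingers push the blank with more than 20 N (contact force between the fingers and lever_blank above 20 N).
It fails at once if the blank is pressed on the stop screw with more than 30 N (contact force between lever_blank and stop above 30 N).
It fails at once if the nose of the cam lever presses on the blank with more than 30 N (contact force between lever_blank and cam_lever above 30 N).
It fails at once if a bystander (nut, screwdriver, spanner, marker or caliper) is moved by more than 20 mm (distance of any of nut, driver, spanner, marker_pen, calipers from where it was at the start of the episode above 0.02 m).
It also fails if it takes over 72 s, if anything falls off the work surface, if the arm or the gripper's body presses on something with over 40 N, if the wrist force passes 120 N, or if a joint passes its speed limit or range.

## Working session

There is one attempt and no reset: what is moved stays moved. The work goes in short steps, Python scripts to look and compute and a shell command to move; the robot and the scene stay as the last step left them, time stands still between calls to the robot, and variables do not carry over. Pictures are saved under pics/ and viewed, and the job is handed in when it is done.

```bash
ls; mkdir -p pics; python3 - <<'E'
from rig import manip
import cv2
s=manip.sense(); print(s)
for n in("scene","top"):
    c=manip.capture(n); cv2.imwrite(f"pics/{n}0.png",cv2.cvtColor(c["pixels"],cv2.COLOR_RGB2BGR)); print(c["mtx"],c["world_from_camera"],c.keys())
E
```

```text
pics
{'time_s': 0.0, 'joint_positions': array([-1.32097234e+00,  2.60662070e-01, -1.39381834e-01,  1.17273016e+00,
       -4.13055387e-06,  1.57080056e+00]), 'qvel': array([ 0.00060112,  0.00067629,  0.00041139,  0.00089569, -0.00140259,
       -0.00041489]), 'joint_efforts': array([-2.33142135e-03, -4.05670559e+01,  2.53926963e+01,  1.85750797e-02,
       -2.34471818e-04, -8.26642861e-06]), 'tool_pos': array([ 0.12962302, -0.50802324,  0.23047161]), 'orientation': array([ 3.14158851e+00,  1.97773268e-03, -1.32097657e+00]), 'contact_force': array([-0.43146357,  0.25172726, -0.24905427]), 'moment': array([ 0.01428757,  0.03517915, -0.0178334 ]), 'finger_gap': 0.08529622987054197}
[[591.16016129   0.         314.84248145]
 [  0.         591.16016129 236.94399104]
 [  0.           0.           1.        ]] [[-0.47062076  0.46641304 -0.74898263 -0.63075259]
 [-0.88230083 -0.24123097  0.40416934  0.6218922 ]
 [ 0.00783205  0.85103848  0.52504491  0.88380822]
 [ 0.          0.          0.          1.        ]] dict_keys(['pixels', 'mtx', 'world_from_camera'])
[[538.70900974   0.         327.63313592]
 [  0.         538.70900974 245.24020158]
 [  0.           0.           1.        ]] [[ 0.02000311  0.98038453 -0.19607665  0.31419843]
 [-0.99949099  0.02448353  0.02045293 -0.00601628]
 [ 0.02485239  0.19556773  0.98037525  1.24008983]
 [ 0.          0.          0.          1.        ]] dict_keys(['pixels', 'mtx', 'world_from_camera'])
```

View pics/scene0.png

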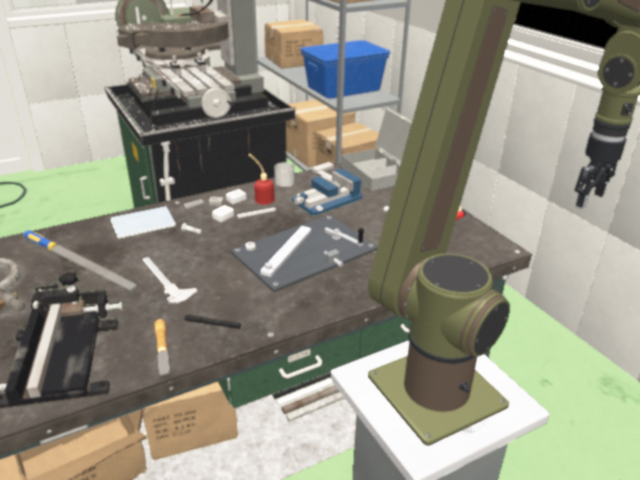

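View pics/top0.png

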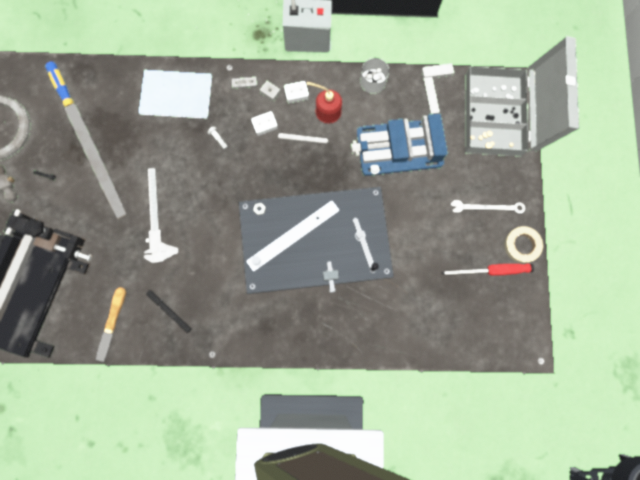

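The top view shows the plate with corners near (240,203), (383,188), (391,277) and (248,292). The blank runs from its eye at about (256,262) to its free end at about (335,207). The cam lever runs from (357,222) to its knob at about (375,267), and the loose nut is at (259,209). Next I'll measure these with masks.

```bash
cat > h.py <<'E'
import numpy as np, cv2
def ray(c,uv,z):
    K=c["mtx"];T=c["world_from_camera"];uv=np.atleast_2d(uv).astype(float)
    d=np.c_[(uv[:,0]-K[0,2])/K[0,0],-(uv[:,1]-K[1,2])/K[1,1],-np.ones(len(uv))]@T[:3,:3].T
    o=T[:3,3];return o+d*((z-o[2])/d[:,2])[:,None]
def proj(c,P):
    K=c["mtx"];T=c["world_from_camera"];p=(np.atleast_2d(P)-T[:3,3])@T[:3,:3]
    return np.c_[K[0,0]*p[:,0]/-p[:,2]+K[0,2],K[1,1]*p[:,1]/p[:,2]+K[1,2]]
E
python3 - <<'E'
from rig import manip
from h import *
c=manip.capture("top");im=cv2.cvtColor(c["pixels"],cv2.COLOR_RGB2BGR)
hsv=cv2.cvtColor(im,cv2.COLOR_BGR2HSV)
sub=im[170:310,225:410]; cv2.imwrite("pics/zoom0.png",cv2.resize(sub,None,fx=4,fy=4,interpolation=cv2.INTER_CUBIC))
print(im[280,300],im[215,290],im[310,300],im[225,215],hsv[280,300])
d=im[:,:,0].astype(int)-im[:,:,2]
m=((d>5)&(im.max(2)<110)).astype(np.uint8)
m[:180]=0;m[300:]=0;m[:,:225]=0;m[:,400:]=0
m=cv2.morphologyEx(m,cv2.MORPH_OPEN,np.ones((3,3)))
cs,_=cv2.findContours(m,cv2.RETR_EXTERNAL,cv2.CHAIN_APPROX_NONE)
k=max(cs,key=cv2.contourArea);r=cv2.minAreaRect(cv2.convexHull(k));b=cv2.boxPoints(r);print(r,b)
w=ray(c,b,.012);print(w.round(4));print([np.linalg.norm(w[i]-w[i-1]).round(4) for i in range(4)],w.mean(0))
# blank
g=((im.min(2)>150)).astype(np.uint8);g[:195]=0;g[300:]=0;g[:,:242]=0;g[:,388:]=0
n,l,st,ce=cv2.connectedComponentsWithStats(g)
for i in range(1,n):
    if st[i,4]>15:
        k=cv2.findContours((l==i).astype(np.uint8),0,1)[0][0];r=cv2.minAreaRect(k)
        print(st[i],r,ray(c,cv2.boxPoints(r),.024)[:,:2].round(4).tolist())
E
```

```text
[125 120 114] [124 118 112] [ 99 104 109] [107 112 117] [104  22 125]Traceback (most recent call last):
  File "<stdin>", line 12, in <module>
ValueError: max() iterable argument is empty
```

```bash
sleep 0
```

```text
(no output)
```

View pics/zoom0.png

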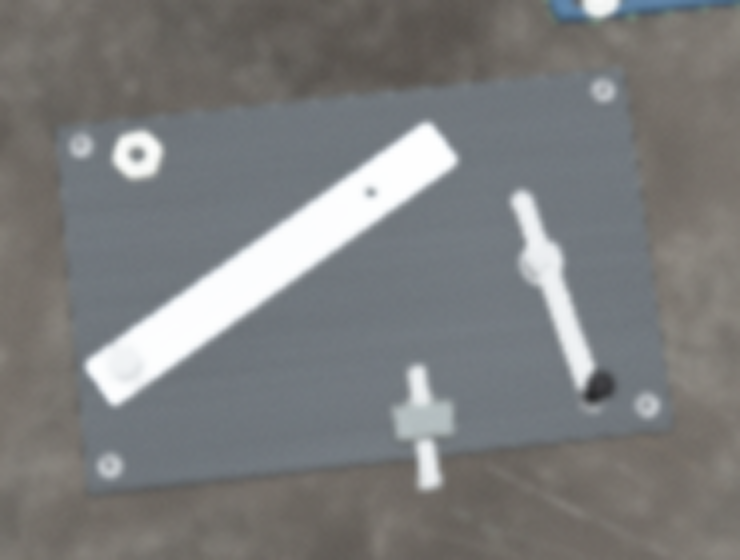

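The zoomed picture (4x, offset 225,170) shows the whole plate, the blank with its pin at (125,362), the stop bracket at (424,420) and the screw tip at (417,367). The cam pivot is at (541,258), the nose at (521,198) and the knob at (600,385). I'll relax the mask threshold.

```bash
python3 - <<'E'
from rig import manip
from h import *
c=manip.capture("top");im=cv2.cvtColor(c["pixels"],cv2.COLOR_RGB2BGR)
im=cv2.imread("pics/top0.png")
d=cv2.GaussianBlur(im,(5,5),0).astype(int);d=d[:,:,0]-d[:,:,2]
m=(d>2).astype(np.uint8)
m[:184]=0;m[300:]=0;m[:,:230]=0;m[:,396:]=0
m=cv2.morphologyEx(m,cv2.MORPH_OPEN,np.ones((5,5)))
cs,_=cv2.findContours(m,cv2.RETR_EXTERNAL,cv2.CHAIN_APPROX_NONE)
k=max(cs,key=cv2.contourArea);r=cv2.minAreaRect(ray(c,k[:,0],.012)[:,:2].astype(np.float32)*1000);b=cv2.boxPoints(r);print("plate mm",r,b)
g=((im.min(2)>165)).astype(np.uint8);g[:190]=0;g[300:]=0;g[:,:242]=0;g[:,388:]=0
n,l,st,ce=cv2.connectedComponentsWithStats(g)
for i in range(1,n):
    if st[i,4]>15:
        k=cv2.findContours((l==i).astype(np.uint8),0,1)[0][0];r=cv2.minAreaRect(ray(c,k[:,0],.024)[:,:2].astype(np.float32)*1000)
        print(st[i],r)
Z=lambda x,y:(225+(x-1.5)/4,170+(y-1.5)/4)
P={"nutpin":(Z(125,362),.035),"campiv":(Z(541,258),.03),"nose":(Z(521,198),.026),"knobtop":(Z(600,384),.076),"brk":(Z(424,420),.038),"tip":(Z(417,367),.019)}
for k,(uv,z) in P.items(): print(k,np.round(uv,1),ray(c,uv,z)[0].round(4))
sc=[(80,146),(603,91),(648,405),(110,466)]
w=ray(c,[Z(*q) for q in sc],.012);print("screws",w.round(4).tolist(),w.mean(0))
E
```

```text
plate mm ((574.2545166015625, -1.7023162841796875), (220.00006103515625, 337.6914367675781), 7.788821697235107) [[ 442.38693  150.67822]
 [ 488.1517  -183.89777]
 [ 706.1221  -154.08286]
 [ 660.3573   180.49313]]
[373 191   5   4  17] ((686.7683715820312, -140.40972900390625), (7.3445611000061035, 9.504054069519043), 1.5745517015457153)
[ 246  201   93   70 1489] ((579.6925048828125, 49.23981475830078), (32.940155029296875, 246.39669799804688), 37.58835220336914)
[253 203  13  12 113] ((640.6076049804688, 130.0928955078125), (26.459304809570312, 27.89237403869629), 1.548399806022644)
[243 204   5   5  20] ((645.7003173828125, 162.79660034179688), (9.687118530273438, 9.277144432067871), 2.8180761337280273)
[353 218  21  49 327] ((567.734619140625, -111.10879516601562), (118.4600830078125, 23.639225006103516), 18.534439086914062)
[324 261  14  31 208] ((486.3575134277344, -39.32343673706055), (68.87117004394531, 29.65666961669922), 0.9515570402145386)
[250 284   5   5  19] ((459.1938171386719, 137.69931030273438), (9.138877868652344, 9.01376724243164), 2.673569440841675)
nutpin [255.9 260.1] [0.5168 0.1305 0.035 ]
campiv [359.9 234.1] [ 0.5842 -0.105   0.03  ]
nose [354.9 219.1] [ 0.6205 -0.0934  0.026 ]
knobtop [374.6 265.6] [ 0.504  -0.1342  0.076 ]
brk [330.6 274.6] [ 0.4873 -0.0392  0.038 ]
tip [328.9 261.4] [ 0.5207 -0.0351  0.019 ]
screws [[0.6487, 0.1653, 0.012], [0.6908, -0.1426, 0.012], [0.5029, -0.1691, 0.012], [0.4604, 0.1388, 0.012]] [ 0.57566619 -0.00188209  0.012     ]
```

Every measurement agrees with the drawing:

| Item | Measured |
|---|---|
| Plate | 338x220 mm, centre (575,-2) mm, yaw -82.2° |
| Pin | within 1 mm of where the drawing puts it |
| Cam pivot to knob | 85 mm |
| Blank angle | 0.525 rad |
| Lever angle | about 0.2 rad |

I'll shut the fingers and go behind the blank.

```bash
python3 -m creep '[[-0.026,-0.0425,0,0,0,0],[-0.026,-0.0425,0,0,0,0],[-0.026,-0.0425,0,0,0,0],[-0.026,-0.0425,0,0,0,0],[-0.026,-0.0425,0,0,0,0]]' 0 20
python3 -m creep '[[-0.026,-0.0425,0,0,0,0],[-0.026,-0.0425,0,0,0,0],[-0.026,-0.0425,0,0,0,0],[-0.026,-0.0425,0,0,0,0],[-0.026,-0.0425,0,0,0,0]]'
python3 -m creep '[[-0.026,-0.0425,0,0,0,0],[-0.026,-0.0425,0,0,0,0],[-0.026,-0.0425,0,0,0,0],[-0.026,-0.0425,0,0,0,0],[-0.026,-0.0425,0,0,0,0]]'
python3 -m creep '[[0,0,0,0,0,0],[0,0,0,0,0,0]]'
```

```text
time_s: 0.7
tool_pos: [0.3044, -0.3286, 0.2313]
orientation: [-3.141, -0.0, -1.322]
contact_force: [1.4, -0.6, -0.3]
finger_gap: 0.0122
time_s: 1.2
tool_pos: [0.4784, -0.1499, 0.2313]
orientation: [-3.142, -0.0, -1.321]
contact_force: [-0.2, -0.5, -0.1]
finger_gap: -0.0002
time_s: 1.7
tool_pos: [0.6521, 0.0285, 0.231]
orientation: [3.141, -0.0, -1.321]
contact_force: [0.9, -0.8, -0.2]
finger_gap: 0.0
time_s: 1.9
tool_pos: [0.6512, 0.0278, 0.23]
orientation: [3.139, 0.0, -1.319]
contact_force: [-0.4, -0.5, -0.4]
finger_gap: -0.0
```

```bash
python3 -m creep '[[0,0,0.045,0,0,0],[0,0,0.045,0,0,0],[0,0,0.045,0,0,0],[0,0,0.035,0,0,0],[0,0,0,0,0,0]]'
python3 -m creep '[[0,0,0.02,0,0,0],[0,0,0.015,0,0,0],[0,0,0.008,0,0,0],[0,0,0,0,0,0]]'
python3 - <<'E'
from rig import manip
from h import *
c=manip.capture("top");im=cv2.cvtColor(c["pixels"],cv2.COLOR_RGB2BGR)
cv2.imwrite("pics/zoom1.png",cv2.resize(im[170:310,225:410],None,fx=4,fy=4,interpolation=cv2.INTER_CUBIC))
c=manip.capture("scene");im=cv2.cvtColor(c["pixels"],cv2.COLOR_RGB2BGR)
cv2.imwrite("pics/s1.png",cv2.resize(im[180:320,200:400],None,fx=4,fy=4,interpolation=cv2.INTER_CUBIC))
E
```

```text
time_s: 2.4
tool_pos: [0.6449, 0.0251, 0.0562]
orientation: [3.13, 0.002, -1.323]
contact_force: [-0.9, -0.2, -1.2]
finger_gap: -0.0003
time_s: 2.8
tool_pos: [0.6508, 0.0261, 0.0191]
orientation: [3.142, -0.0, -1.322]
contact_force: [-0.7, -0.1, 0.0]
finger_gap: -0.0001
```

```bash
sleep 1
```

```text
(no output)
```

View pics/zoom1.png

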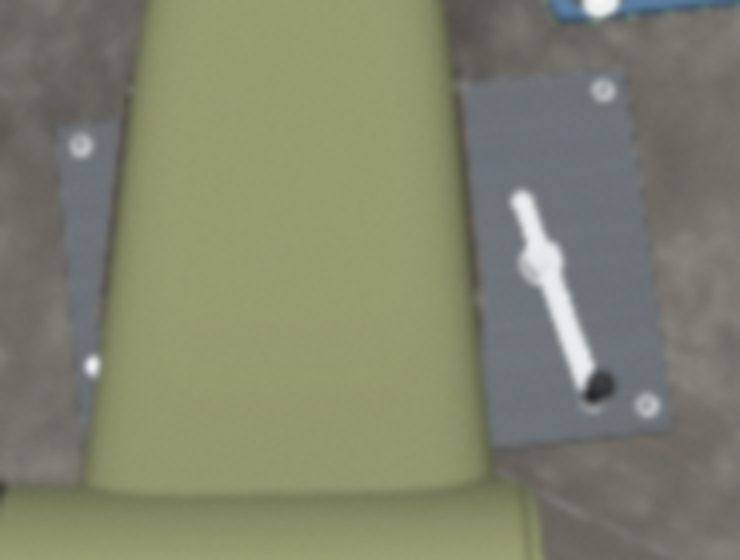

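View pics/s1.png

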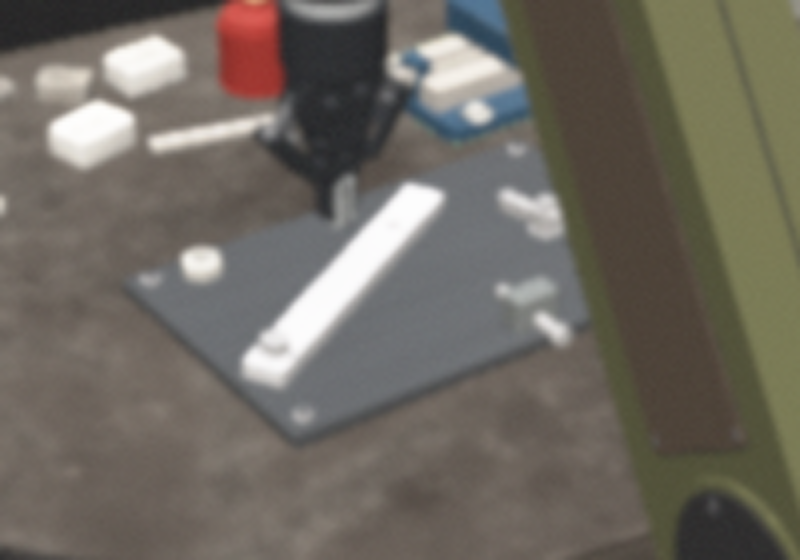

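The scene view shows the shut fingers standing clear behind the blank's far edge, and the arm hides it in the top view. I'll go down 2 mm and start pushing.

```bash
python3 -m creep '[[0,0,0.002,0,0,0],[0.0025,0.008,0,0,0,0],[0.0025,0.008,0,0,0,0],[0.0025,0.008,0,0,0,0]]'
python3 -m creep '[[0.0025,0.008,0,0,0,0],[0.0025,0.008,0,0,0,0],[0.0025,0.008,0,0,0,0],[0,0,0,0,0,0]]'
```

```text
time_s: 3.3
tool_pos: [0.6296, 0.0132, 0.0168]
orientation: [-3.14, -0.0, -1.321]
contact_force: [1.5, -0.5, -0.1]
finger_gap: -0.0003
time_s: 3.7
tool_pos: [0.6065, -0.0003, 0.0162]
orientation: [3.14, 0.0, -1.322]
contact_force: [-0.6, 0.4, -0.1]
finger_gap: -0.0001
```

```bash
python3 -m creep '[[0.0015,0.006,0,0,0,0],[0.0015,0.006,0,0,0,0],[0.0015,0.006,0,0,0,0],[0.0015,0.005,0,0,0,0],[0,0,0,0,0,0]]'
python3 -m creep '[[0.001,0.003,0,0,0,0],[0.001,0.003,0,0,0,0],[0,0,0,0,0,0]]'
python3 - <<'E'
from rig import manip
from h import *
c=manip.capture("scene");im=cv2.cvtColor(c["pixels"],cv2.COLOR_RGB2BGR)
cv2.imwrite("pics/s2.png",cv2.resize(im[180:320,200:400],None,fx=4,fy=4,interpolation=cv2.INTER_CUBIC))
E
```

```text
time_s: 4.2
tool_pos: [0.5862, -0.0115, 0.0162]
orientation: [3.14, 0.0, -1.321]
contact_force: [0.0, 0.3, -0.3]
finger_gap: -0.0003
time_s: 4.5
tool_pos: [0.5817, -0.0148, 0.0163]
orientation: [3.141, -0.0, -1.321]
contact_force: [0.3, 0.1, 0.9]
finger_gap: -0.0001
```

```bash
sleep 1
```

```text
(no output)
```

View pics/s2.png

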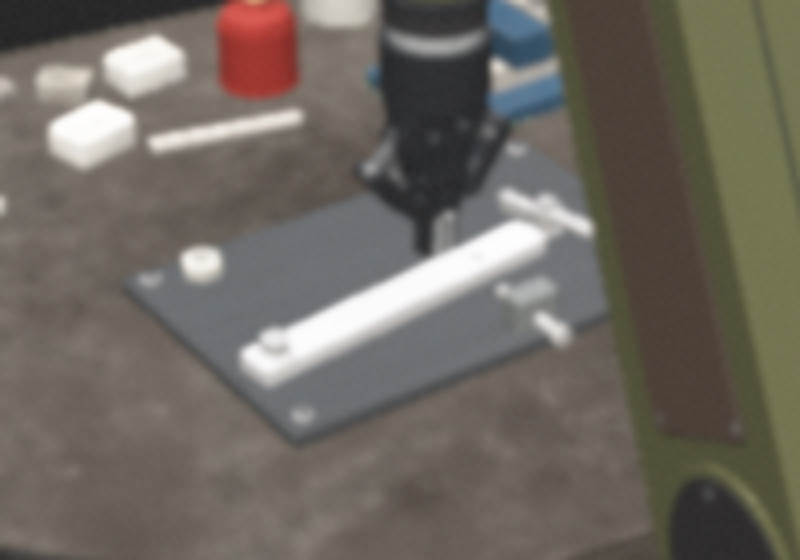

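The scene view shows the blank swinging with the fingers, with its near edge just short of the screw tip at about (503,290) in the zoom. Now I'll go on slowly.

```bash
python3 -m creep '[[0.0005,0.002,0,0,0,0],[0.0005,0.002,0,0,0,0],[0.0005,0.002,0,0,0,0],[0,0,0,0,0,0]]'
python3 -m creep '[[0,0.0015,0,0,0,0],[0,0.0015,0,0,0,0],[0,0,0,0,0,0]]'
python3 -m creep '[[0,0.001,0,0,0,0],[0,0.001,0,0,0,0],[0,0,0,0,0,0]]'
```

```text
time_s: 4.95
tool_pos: [0.5764, -0.0176, 0.0163]
orientation: [3.141, -0.0, -1.321]
contact_force: [0.7, 0.1, 0.8]
finger_gap: -0.0
time_s: 5.25
tool_pos: [0.5736, -0.0184, 0.0163]
orientation: [3.141, -0.0, -1.321]
contact_force: [-0.4, 0.6, 0.5]
finger_gap: 0.0001
time_s: 5.55
tool_pos: [0.5717, -0.0188, 0.0163]
orientation: [3.141, -0.0, -1.321]
contact_force: [0.6, -0.7, 1.4]
finger_gap: -0.0002
```

```bash
for i in 1 2; do :; done
python3 -m creep '[[0,0.001,0,0,0,0],[0,0.001,0,0,0,0],[0,0,0,0,0,0]]'
python3 -m creep '[[0,0.001,0,0,0,0],[0,0.001,0,0,0,0],[0,0,0,0,0,0]]'
```

```text
time_s: 5.85
tool_pos: [0.5698, -0.0192, 0.0163]
orientation: [3.141, 0.0, -1.321]
contact_force: [0.4, -0.8, -0.2]
finger_gap: -0.0001
time_s: 6.15
tool_pos: [0.5678, -0.0197, 0.0163]
orientation: [3.141, 0.0, -1.321]
contact_force: [-0.7, -0.6, -0.3]
finger_gap: 0.0003
```

```bash

python3 -m creep '[[0,0.001,0,0,0,0],[0,0.001,0,0,0,0],[0,0,0,0,0,0]]'
python3 -m creep '[[0,0.001,0,0,0,0],[0,0,0,0,0,0]]'
python3 -m creep '[[0,0.001,0,0,0,0],[0,0,0,0,0,0]]'
```

```text
time_s: 6.45
tool_pos: [0.5659, -0.0202, 0.0163]
orientation: [3.141, 0.0, -1.321]
contact_force: [1.4, -0.0, 0.8]
finger_gap: -0.0
time_s: 6.65
tool_pos: [0.5649, -0.0204, 0.0163]
orientation: [3.141, 0.0, -1.321]
contact_force: [0.3, 0.7, 1.0]
finger_gap: -0.0002
time_s: 6.85
tool_pos: [0.564, -0.0207, 0.0163]
orientation: [3.141, 0.0, -1.321]
contact_force: [1.8, -0.5, 1.1]
finger_gap: -0.0002
```

```bash

python3 -m creep '[[0,0.001,0,0,0,0],[0,0,0,0,0,0]]'
python3 -m creep '[[0,0.0005,0,0,0,0],[0,0,0,0,0,0]]'
python3 -m creep '[[0,0.0005,0,0,0,0],[0,0,0,0,0,0]]'
```

```text
time_s: 7.05
tool_pos: [0.563, -0.0209, 0.0163]
orientation: [3.141, 0.0, -1.321]
contact_force: [0.7, 0.7, -0.2]
finger_gap: -0.0001
time_s: 7.25
tool_pos: [0.5626, -0.021, 0.0163]
orientation: [3.142, 0.0, -1.321]
contact_force: [-0.0, 0.1, -0.3]
finger_gap: 0.0001
time_s: 7.45
tool_pos: [0.5621, -0.0212, 0.0163]
orientation: [3.141, 0.0, -1.321]
contact_force: [1.2, -0.0, -0.3]
finger_gap: 0.0002
```

```bash

python3 -m creep '[[0,0.0005,0,0,0,0],[0,0,0,0,0,0]]'
python3 -m creep '[[0,0.0005,0,0,0,0],[0,0,0,0,0,0]]'
python3 -m creep '[[0,0.0005,0,0,0,0],[0,0,0,0,0,0]]'
```

```text
time_s: 7.65
tool_pos: [0.5616, -0.0213, 0.0163]
orientation: [-3.142, 0.0, -1.321]
contact_force: [1.0, 0.6, 1.1]
finger_gap: 0.0004
time_s: 7.85
tool_pos: [0.5611, -0.0214, 0.0163]
orientation: [3.142, 0.0, -1.321]
contact_force: [0.5, 0.3, 0.5]
finger_gap: -0.0002
time_s: 8.05
tool_pos: [0.5606, -0.0215, 0.0163]
orientation: [3.141, 0.0, -1.321]
contact_force: [0.8, 0.5, 0.9]
finger_gap: 0.0
```

```bash
python3 - <<'E'
from rig import manip
from h import *
c=manip.capture("scene");im=cv2.cvtColor(c["pixels"],cv2.COLOR_RGB2BGR)
cv2.imwrite("pics/s3.png",cv2.resize(im[220:280,280:360],None,fx=8,fy=8,interpolation=cv2.INTER_CUBIC))
E
sleep 1
```

```text
(no output)
```

View pics/s3.png

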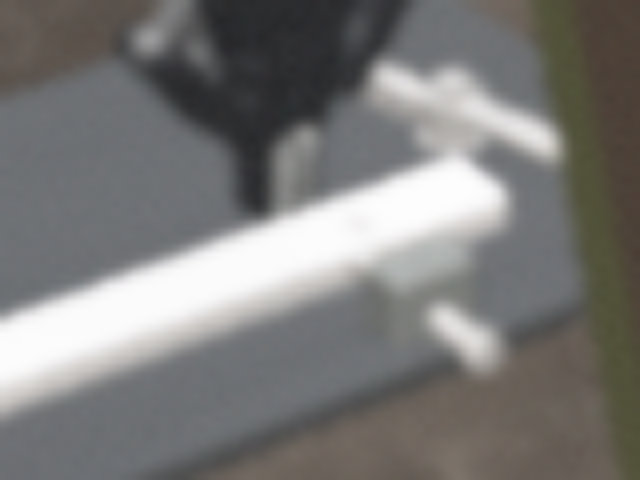

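The zoom shows the blank's top hiding the screw and its near edge at (370,270) close to the bracket, so contact is near. I'll keep on in 0.5 mm steps.

```bash

python3 -m creep '[[0,0.0005,0,0,0,0],[0,0,0,0,0,0]]'
python3 -m creep '[[0,0.0005,0,0,0,0],[0,0,0,0,0,0]]'
python3 -m creep '[[0,0.0005,0,0,0,0],[0,0,0,0,0,0]]'
```

```text
time_s: 8.3
tool_pos: [0.5603, -0.0216, 0.0163]
orientation: [-3.141, 0.0, -1.321]
contact_force: [1.1, 2.0, -0.3]
finger_gap: -0.0001
time_s: 8.5
tool_pos: [0.5602, -0.0216, 0.0164]
orientation: [-3.141, 0.0, -1.321]
contact_force: [2.9, 0.9, -0.8]
finger_gap: 0.0004
time_s: 8.7
tool_pos: [0.5601, -0.0217, 0.0165]
orientation: [-3.14, 0.0, -1.321]
contact_force: [3.2, 1.8, -1.1]
finger_gap: 0.0
```

The tool has stalled and the force is rising, so the blank is on the screw. I'll press a little more and hold.

```bash

python3 -m creep '[[0,0.0005,0,0,0,0],[0,0.0005,0,0,0,0],[0,0,0,0,0,0]]'
python3 -m creep '[[0,0.0005,0,0,0,0],[0,0.0005,0,0,0,0],[0,0,0,0,0,0],[0,0,0,0,0,0]]'
python3 -m creep '[[0,0,0,0,0,0],[0,0,0,0,0,0],[0,0,0,0,0,0]]'
```

```text
time_s: 9.0
tool_pos: [0.56, -0.0218, 0.0167]
orientation: [-3.138, 0.0, -1.321]
contact_force: [5.4, 2.9, -0.7]
finger_gap: -0.0001
time_s: 9.4
tool_pos: [0.5599, -0.0218, 0.017]
orientation: [-3.137, 0.0, -1.321]
contact_force: [6.6, 3.3, -1.4]
finger_gap: -0.0003
time_s: 9.7
tool_pos: [0.5599, -0.0218, 0.0169]
orientation: [-3.137, 0.0, -1.321]
contact_force: [6.0, 2.8, -1.3]
finger_gap: -0.0002
```

The push is about 7 N and held for more than 0.3 s, with the cam still open. Next I'll back off, lift, and go over to the knob.

```bash

python3 -m creep '[[0,-0.002,0,0,0,0],[0,-0.004,0,0,0,0],[0,-0.01,0,0,0,0],[0,-0.01,-0.01,0,0,0],[0,0,-0.04,0,0,0]]'
python3 -m creep '[[0,0,-0.045,0,0,0],[0,0,-0.045,0,0,-5],[0,0,0,0,0,0],[0,0,0,0,0,0]]' 36 20
python3 - <<'E'
from rig import manip
import numpy as np
from scipy.spatial.transform import Rotation as R
s=manip.sense();print(s["joint_positions"].round(2))
M=R.from_euler("xyz",s["orientation"]).as_matrix();print((M.T@(np.array([.504,-.134,.150])-s["tool_pos"])).round(4),s["tool_pos"],s["orientation"],s["finger_gap"])
E
```

```text
time_s: 10.2
tool_pos: [0.5797, -0.0159, 0.0627]
orientation: [3.132, 0.002, -1.321]
contact_force: [-0.4, -0.1, -0.4]
finger_gap: -0.0
time_s: 10.6
tool_pos: [0.5832, -0.0162, 0.1574]
orientation: [-3.14, -0.001, -1.234]
contact_force: [0.5, 0.8, -0.7]
finger_gap: 0.0308
[-0.03  0.4  -0.13  1.04 -0.    2.78]
[0.085  0.1137 0.0073] [ 0.5832014  -0.01619324  0.15735556] [-3.14011247e+00 -1.15071831e-03 -1.23435489e+00] 0.030779798896993095
```

```bash

python3 -m creep '[[0.028,0.038,0,0,0,0],[0.028,0.038,0,0,0,0],[0.029,0.038,0.005,0,0,0],[0,0,0,0,0,0],[0,0,0,0,0,0]]'
python3 - <<'E'
from rig import manip
from h import *
for n in("top","scene"):
    c=manip.capture(n);im=cv2.cvtColor(c["pixels"],cv2.COLOR_RGB2BGR)
    s=im[170:310,225:410] if n=="top" else im[180:320,200:400]
    cv2.imwrite(f"pics/{n}4.png",cv2.resize(s,None,fx=4,fy=4,interpolation=cv2.INTER_CUBIC))
E
```

```text
time_s: 11.1
tool_pos: [0.501, -0.1343, 0.1495]
orientation: [3.138, 0.003, -1.237]
contact_force: [0.2, -0.1, -1.0]
finger_gap: 0.0305
```

```bash
sleep 2
```

```text
(no output)
```

View pics/top4.png

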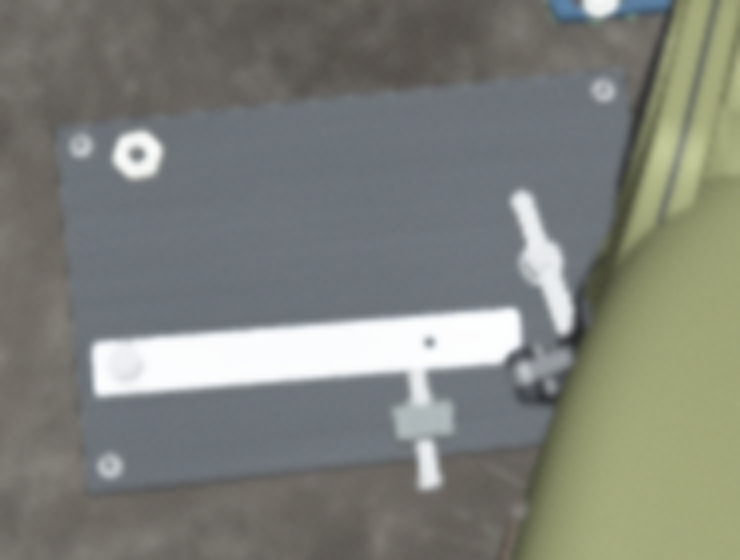

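View pics/scene4.png

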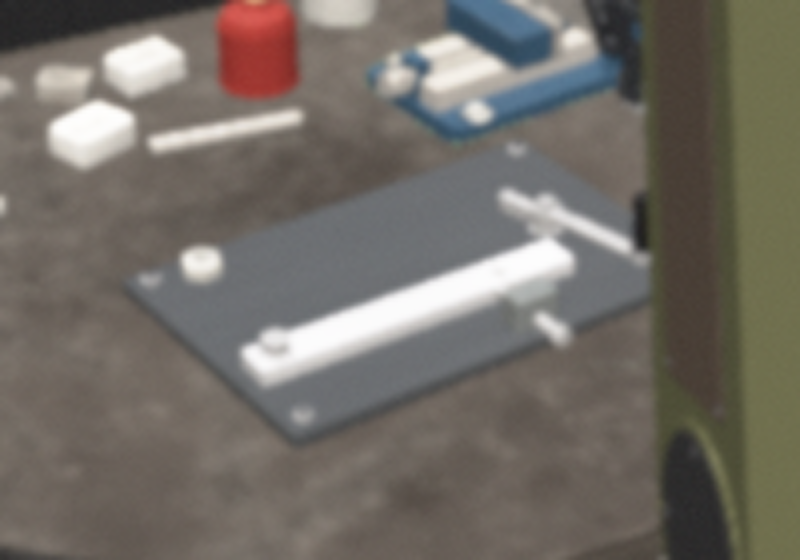

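The top view shows the blank lying on the screw tip at about (418,372) in the zoom, the cam still open and the bystanders unmoved. I'll lower the open fingers around the knob.

```bash

python3 -m creep '[[0,0,0.03,0,0,0],[0,0,0.03,0,0,0],[0,0,0,0,0,0]]'
python3 -m creep '[[0,-0.001,0.015,0,0,0],[0,0,0.015,0,0,0],[0,0,0.015,0,0,0],[0,0,0,0,0,0],[0,0,0,0,0,0]]'
```

```text
time_s: 11.5
tool_pos: [0.5004, -0.1317, 0.0876]
orientation: [3.135, 0.005, -1.232]
contact_force: [-0.9, 1.2, -0.1]
finger_gap: 0.031
time_s: 12.0
tool_pos: [0.5048, -0.1331, 0.047]
orientation: [-3.141, -0.0, -1.233]
contact_force: [0.4, -0.2, -0.1]
finger_gap: 0.0309
```

```bash

python3 -m creep '[[0.004,0,0,0,0,0],[0.004,0,0,0,0,0],[0.0044,-0.0001,0,0,0,-3],[0.0044,-0.0001,0,0,0,-3],[0,0,0,0,0,0]]'
python3 -m creep '[[0.0089,-0.0005,0,0,0,-6],[0.0089,-0.0005,0,0,0,-6],[0.0089,-0.0005,0,0,0,-6],[0,0,0,0,0,0]]'
```

```text
time_s: 12.5
tool_pos: [0.5109, -0.1494, 0.047]
orientation: [-3.14, -0.0, -1.129]
contact_force: [-0.1, 0.8, 1.1]
finger_gap: 0.0307
time_s: 12.9
tool_pos: [0.5255, -0.1718, 0.0465]
orientation: [3.142, -0.0, -0.817]
contact_force: [-0.4, 0.3, 0.3]
finger_gap: 0.0308
```

```bash
cat > k.py <<'E'
from rig import manip
import numpy as np
s=manip.sense();p=s["tool_pos"][:2];v=p-np.array([.5842,-.1063]);a=np.degrees(np.arctan2(v[1],v[0]));y=np.degrees(s["orientation"][2])
f=s["contact_force"];t=np.array([-v[1],v[0]])/np.linalg.norm(v)
print("r",np.linalg.norm(v).round(4),"handle dir",a.round(1),"own x angle(TCP) rad",np.radians(a+90+82.2).round(3),"yaw-90",(y-90).round(1),"tang F",(f[:2]@t).round(2),"rad F",(f[:2]@v/np.linalg.norm(v)).round(2),s["joint_positions"].round(2)[5])
E
python3 k.py
```

```text
r 0.088 handle dir -131.9 own x angle(TCP) rad 0.704 yaw-90 -136.8 tang F -0.5 rad F 0.02 2.07
```

```bash
python3 - <<'E'
from rig import manip
from h import *
for n in("top","scene"):
    c=manip.capture(n);im=cv2.cvtColor(c["pixels"],cv2.COLOR_RGB2BGR)
    s=im[170:310,225:410] if n=="top" else im[180:320,260:460]
    cv2.imwrite(f"pics/{n}5.png",cv2.resize(s,None,fx=4,fy=4,interpolation=cv2.INTER_CUBIC))
E
sleep 2
```

```text
(no output)
```

View pics/top5.png

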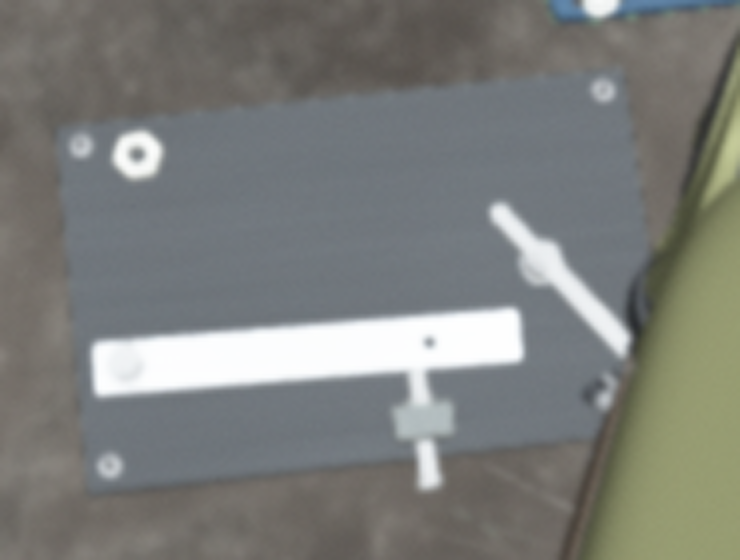

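View pics/scene5.png

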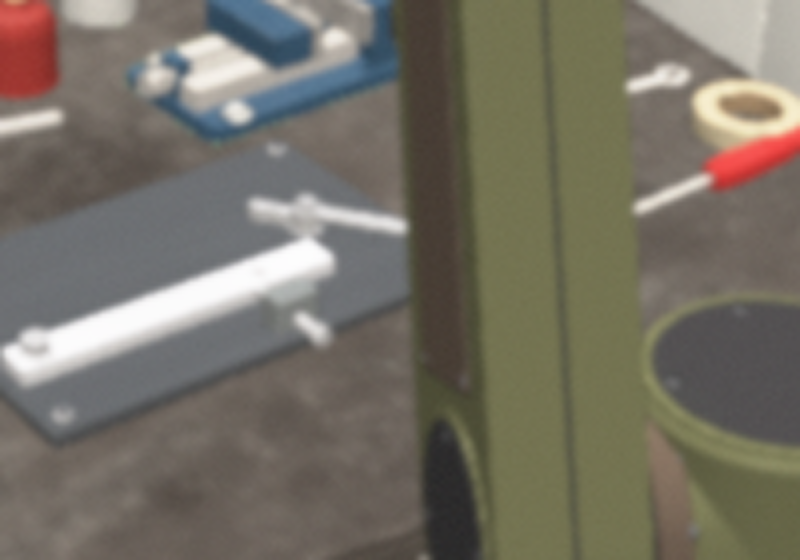

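The top view shows the lever following: its nose is now at (499,213) in the zoom, about 25° round, and the blank is undisturbed. From the blank's angle I'll work out where the nip should come.

```bash
python3 - <<'E'
from h import *
from rig import manip
from scipy.optimize import brentq
c=manip.capture("top");im=cv2.cvtColor(c["pixels"],cv2.COLOR_RGB2BGR)
g=((im.min(2)>165)).astype(np.uint8);g[:244]=0;g[263:]=0;g[:,:246]=0;g[:,356:]=0
k=max(cv2.findContours(g,0,1)[0],key=cv2.contourArea)
w=ray(c,k[:,0],.024)[:,:2].astype(np.float32)*1000
r=cv2.minAreaRect(w);m=np.array(r[0])-[516.5,131.2];th=np.arctan2(m[1],m[0])+np.radians(82.2);print(r,"theta",th)
for t in(th-.02,th,th+.02):
    f=lambda b:-np.sin(t)*(245+36*np.cos(b))+np.cos(t)*(35+36*np.sin(b))-20
    b=brentq(f,np.pi-.6,np.pi*1.5);print(t,"nip own x",b-np.pi/2)
E
python3 k.py
```

```text
((527.2969360351562, 27.127059936523438), (32.956851959228516, 245.98631286621094), 6.1396989822387695) theta -0.03276155615921761
-0.05276155615921761 nip own x 2.4035147785099578
-0.03276155615921761 nip own x 2.2313176676112376
-0.012761556159217608 nip own x 2.0856040687590163
r 0.0881 handle dir -132.2 own x angle(TCP) rad 0.698 yaw-90 -136.8 tang F -0.52 rad F 0.05 2.07
```

```bash

python3 -m creep '[[0.0089,-0.0015,0,0,0,-6],[0.0089,-0.0015,0,0,0,-6],[0.0089,-0.0005,0,0,0,-6],[0.0089,-0.0005,0,0,0,-6],[0,0,0,0,0,0]]'; python3 k.py
python3 -m creep '[[0.0089,-0.0005,0,0,0,-6],[0.0089,-0.0005,0,0,0,-6],[0.0089,-0.0005,0,0,0,-6],[0.0089,-0.0005,0,0,0,-6],[0,0,0,0,0,0]]'; python3 k.py
```

```text
time_s: 13.55
tool_pos: [0.5555, -0.19, 0.0462]
orientation: [3.141, 0.0, -0.398]
contact_force: [-1.2, 0.6, 0.1]
finger_gap: 0.0306
r 0.0885 handle dir -108.9 own x angle(TCP) rad 1.104 yaw-90 -112.8 tang F -1.36 rad F -0.14 1.64
time_s: 14.05
tool_pos: [0.5902, -0.1958, 0.046]
orientation: [-3.141, 0.001, 0.02]
contact_force: [-0.5, -0.1, 0.4]
finger_gap: 0.0303
r 0.0897 handle dir -86.1 own x angle(TCP) rad 1.502 yaw-90 -88.8 tang F -0.54 rad F 0.04 1.23
```

```bash

python3 -m creep '[[0.006,-0.0015,0,0,0,-4],[0.006,-0.0015,0,0,0,-4],[0.006,-0.0015,0,0,0,-4],[0.006,-0.001,0,0,0,-4],[0,0,0,0,0,0]]'; python3 k.py
python3 -m creep '[[0,0,0,0,0,0],[0,0,0,0,0,0]]';python3 k.py
python3 - <<'E'
from rig import manip
from h import *
c=manip.capture("top");im=cv2.cvtColor(c["pixels"],cv2.COLOR_RGB2BGR)
cv2.imwrite(f"pics/top6.png",cv2.resize(im[170:310,225:410],None,fx=4,fy=4,interpolation=cv2.INTER_CUBIC))
E
```

```text
time_s: 14.55
tool_pos: [0.6131, -0.1888, 0.0462]
orientation: [3.139, 0.001, 0.298]
contact_force: [-0.6, -1.3, 0.3]
finger_gap: 0.0306
r 0.0874 handle dir -70.7 own x angle(TCP) rad 1.772 yaw-90 -72.9 tang F -0.95 rad F 1.04 0.98
time_s: 14.75
tool_pos: [0.6129, -0.1881, 0.0463]
orientation: [3.141, 0.001, 0.299]
contact_force: [-2.6, -2.3, 0.1]
finger_gap: 0.0306
r 0.0867 handle dir -70.6 own x angle(TCP) rad 1.772 yaw-90 -72.8 tang F -3.23 rad F 1.27 0.97
```

```bash
sleep 2
```

View pics/top6.png

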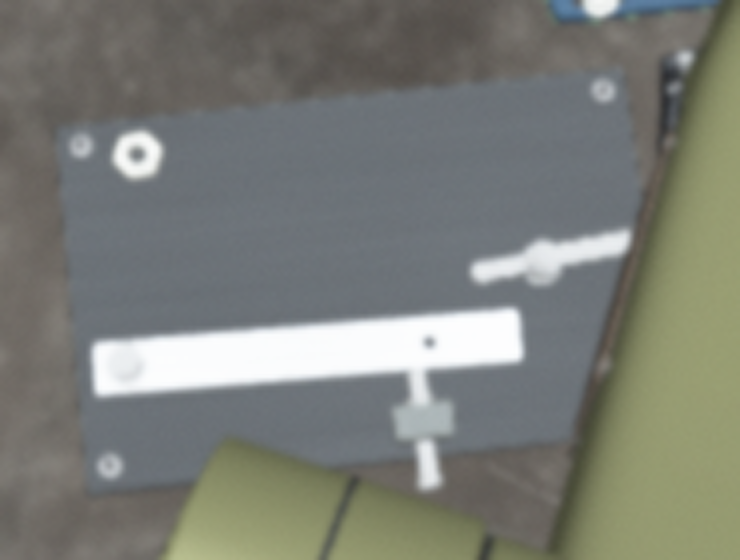

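The top view shows the nose at (480,271) in the zoom, still about 18 mm short of the blank's edge at row 312, with the lever at about 1.67 rad. I'll continue with smaller steps.

```bash

python3 -m creep '[[0.006,-0.0008,0,0,0,-4],[0.006,-0.0008,0,0,0,-4],[0.006,-0.0006,0,0,0,-4],[0,0,0,0,0,0]]'; python3 k.py
python3 -m creep '[[0.003,-0.0003,0,0,0,-2],[0.003,-0.0003,0,0,0,-2],[0,0,0,0,0,0],[0,0,0,0,0,0]]';python3 k.py
python3 - <<'E'
from rig import manip
from h import *
c=manip.capture("top");im=cv2.cvtColor(c["pixels"],cv2.COLOR_RGB2BGR)
cv2.imwrite(f"pics/top7.png",cv2.resize(im[220:270,320:400],None,fx=8,fy=8,interpolation=cv2.INTER_CUBIC))
E
```

```text
time_s: 15.2
tool_pos: [0.6301, -0.1794, 0.0465]
orientation: [3.141, -0.001, 0.511]
contact_force: [-0.9, -1.9, -0.3]
finger_gap: 0.0309
r 0.0863 handle dir -57.9 own x angle(TCP) rad 1.995 yaw-90 -60.8 tang F -1.8 rad F 1.1 0.78
time_s: 15.6
tool_pos: [0.6344, -0.1758, 0.0465]
orientation: [3.141, -0.0, 0.579]
contact_force: [-0.4, -2.7, 0.3]
finger_gap: 0.0308
r 0.0857 handle dir -54.2 own x angle(TCP) rad 2.06 yaw-90 -56.8 tang F -1.9 rad F 1.97 0.72
```

```bash
sleep 2
```

```text
(no output)
```

View pics/top7.png

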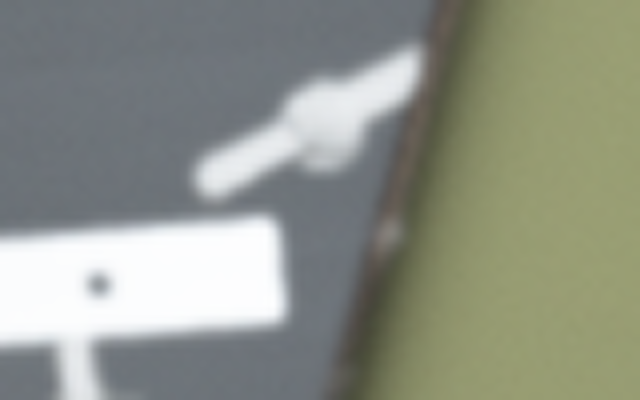

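The 8x zoom shows the nose at (213,180) about 6 mm from the blank's edge at row 222. I'll take fine steps now and watch the tangential force, which has been 2–3 N from pivot friction alone.

```bash

python3 -m creep '[[0.0022,-0.0001,0,0,0,-1.5],[0.0022,-0.0001,0,0,0,-1.5],[0,0,0,0,0,0]]'; python3 k.py
python3 -m creep '[[0.0015,0,0,0,0,-1],[0.0015,0,0,0,0,-1],[0,0,0,0,0,0]]';python3 k.py
python3 -m creep '[[0.0015,0,0,0,0,-1],[0,0,0,0,0,0]]';python3 k.py
```

```text
time_s: 15.95
tool_pos: [0.6383, -0.1729, 0.0464]
orientation: [3.141, -0.0, 0.634]
contact_force: [-1.2, -4.1, 0.1]
finger_gap: 0.0309
r 0.0858 handle dir -50.9 own x angle(TCP) rad 2.116 yaw-90 -53.6 tang F -3.52 rad F 2.38 0.67
time_s: 16.25
tool_pos: [0.6406, -0.171, 0.0464]
orientation: [3.141, -0.0, 0.669]
contact_force: [-0.8, -3.1, 0.5]
finger_gap: 0.0312
r 0.0859 handle dir -48.9 own x angle(TCP) rad 2.152 yaw-90 -51.6 tang F -2.6 rad F 1.82 0.64
time_s: 16.45
tool_pos: [0.6417, -0.1701, 0.0464]
orientation: [3.141, -0.0, 0.687]
contact_force: [-0.3, -2.5, 0.9]
finger_gap: 0.0312
r 0.0859 handle dir -48.0 own x angle(TCP) rad 2.168 yaw-90 -50.6 tang F -1.93 rad F 1.67 0.62
```

```bash

python3 -m creep '[[0.0015,0,0,0,0,-1],[0,0,0,0,0,0]]';python3 k.py
python3 -m creep '[[0.001,0,0,0,0,-0.7],[0,0,0,0,0,0]]';python3 k.py
python3 -m creep '[[0.001,0,0,0,0,-0.7],[0,0,0,0,0,0]]';python3 k.py
python3 - <<'E'
from rig import manip
from h import *
c=manip.capture("top");im=cv2.cvtColor(c["pixels"],cv2.COLOR_RGB2BGR)
cv2.imwrite(f"pics/top8.png",cv2.resize(im[220:270,320:400],None,fx=8,fy=8,interpolation=cv2.INTER_CUBIC))
E
```

```text
time_s: 16.65
tool_pos: [0.6429, -0.1692, 0.0464]
orientation: [3.142, -0.0, 0.704]
contact_force: [-0.9, -3.3, 1.5]
finger_gap: 0.0306
r 0.086 handle dir -47.0 own x angle(TCP) rad 2.185 yaw-90 -49.7 tang F -2.86 rad F 1.8 0.61
time_s: 16.85
tool_pos: [0.6435, -0.1686, 0.0463]
orientation: [-3.142, -0.0, 0.716]
contact_force: [-1.6, -3.0, 0.4]
finger_gap: 0.0308
r 0.086 handle dir -46.4 own x angle(TCP) rad 2.196 yaw-90 -49.0 tang F -3.18 rad F 1.06 0.6
time_s: 17.05
tool_pos: [0.6443, -0.1679, 0.0463]
orientation: [3.142, -0.0, 0.728]
contact_force: [-1.3, -3.3, 1.1]
finger_gap: 0.0306
r 0.0861 handle dir -45.7 own x angle(TCP) rad 2.207 yaw-90 -48.3 tang F -3.24 rad F 1.39 0.59
```

```bash
sleep 3
```

```text
(no output)
```

View pics/top8.png

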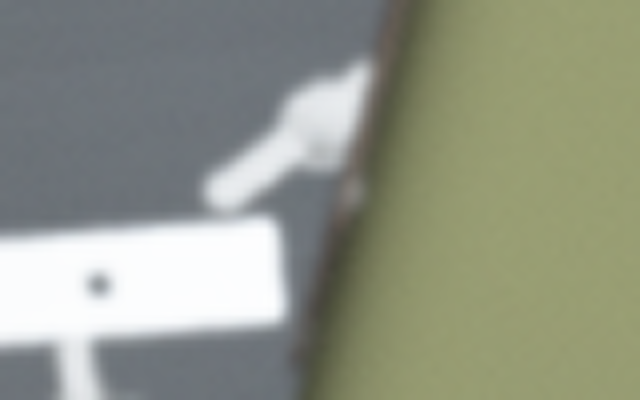

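The zoom shows the nose at (225,193), now about 2 mm from the edge. I'll continue in 1 mm steps.

```bash

python3 -m creep '[[0.001,0,0,0,0,-0.7],[0.001,0,0,0,0,-0.7],[0,0,0,0,0,0]]';python3 k.py
python3 -m creep '[[0.001,0,0,0,0,-0.7],[0,0,0,0,0,0]]';python3 k.py
python3 -m creep '[[0.001,0,0,0,0,-0.7],[0,0,0,0,0,0]]';python3 k.py
```

```text
time_s: 17.4
tool_pos: [0.6458, -0.1665, 0.0463]
orientation: [-3.142, -0.0, 0.753]
contact_force: [-1.8, -2.5, 1.9]
finger_gap: 0.0303
r 0.0861 handle dir -44.3 own x angle(TCP) rad 2.231 yaw-90 -46.9 tang F -3.05 rad F 0.52 0.57
time_s: 17.6
tool_pos: [0.6465, -0.1659, 0.0463]
orientation: [-3.141, -0.0, 0.765]
contact_force: [-2.0, -2.3, 1.8]
finger_gap: 0.0309
r 0.0862 handle dir -43.7 own x angle(TCP) rad 2.242 yaw-90 -46.2 tang F -3.07 rad F 0.11 0.55
time_s: 17.8
tool_pos: [0.6472, -0.1651, 0.0463]
orientation: [-3.141, -0.0, 0.777]
contact_force: [-0.9, -2.1, 1.5]
finger_gap: 0.0306
r 0.0862 handle dir -43.1 own x angle(TCP) rad 2.254 yaw-90 -45.5 tang F -2.12 rad F 0.81 0.54
```

```bash

python3 -m creep '[[0.001,0,0,0,0,-0.7],[0,0,0,0,0,0]]';python3 k.py
python3 -m creep '[[0.001,0,0,0,0,-0.7],[0,0,0,0,0,0]]';python3 k.py
python3 -m creep '[[0.001,0,0,0,0,-0.7],[0,0,0,0,0,0]]';python3 k.py
```

```text
time_s: 18.0
tool_pos: [0.6479, -0.1645, 0.0463]
orientation: [-3.141, -0.0, 0.79]
contact_force: [-2.1, -2.2, 1.3]
finger_gap: 0.0304
r 0.0862 handle dir -42.4 own x angle(TCP) rad 2.265 yaw-90 -44.8 tang F -3.01 rad F -0.11 0.53
time_s: 18.2
tool_pos: [0.6485, -0.1637, 0.0463]
orientation: [-3.141, -0.0, 0.802]
contact_force: [-2.7, -2.1, 0.7]
finger_gap: 0.0308
r 0.0863 handle dir -41.8 own x angle(TCP) rad 2.277 yaw-90 -44.1 tang F -3.38 rad F -0.61 0.52
time_s: 18.4
tool_pos: [0.6492, -0.163, 0.0463]
orientation: [-3.141, -0.0, 0.814]
contact_force: [-1.7, -1.7, 1.1]
finger_gap: 0.0308
r 0.0863 handle dir -41.1 own x angle(TCP) rad 2.288 yaw-90 -43.4 tang F -2.34 rad F -0.18 0.51
```

```bash

python3 -m creep '[[0.001,0,0,0,0,-0.7],[0,0,0,0,0,0]]';python3 k.py
python3 -m creep '[[0.001,0,0,0,0,-0.7],[0,0,0,0,0,0]]';python3 k.py
python3 - <<'E'
from rig import manip
from h import *
c=manip.capture("top");im=cv2.cvtColor(c["pixels"],cv2.COLOR_RGB2BGR)
cv2.imwrite(f"pics/top9.png",cv2.resize(im[220:270,320:400],None,fx=8,fy=8,interpolation=cv2.INTER_CUBIC))
E
```

```text
time_s: 18.6
tool_pos: [0.6499, -0.1623, 0.0463]
orientation: [-3.141, -0.0, 0.826]
contact_force: [-2.1, -2.5, 1.8]
finger_gap: 0.0308
r 0.0863 handle dir -40.4 own x angle(TCP) rad 2.3 yaw-90 -42.7 tang F -3.22 rad F 0.02 0.5
time_s: 18.8
tool_pos: [0.6506, -0.1616, 0.0463]
orientation: [-3.141, -0.0, 0.838]
contact_force: [-1.8, -1.3, 1.5]
finger_gap: 0.0305
r 0.0864 handle dir -39.8 own x angle(TCP) rad 2.311 yaw-90 -42.0 tang F -2.16 rad F -0.53 0.49
```

```bash
sleep 3
```

```text
(no output)
```

View pics/top9.png

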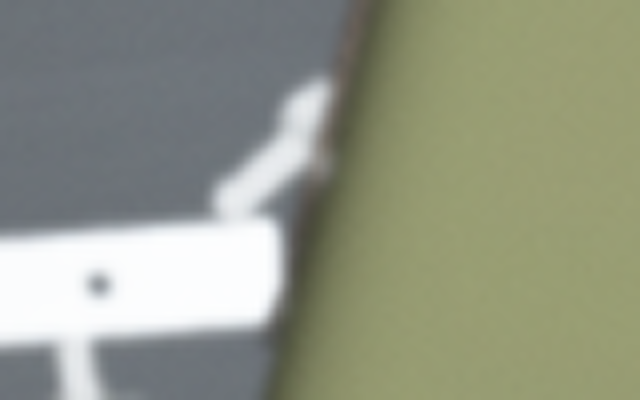

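The zoom shows the nose at (235,200) all but touching the edge at row 222. I'll go to 0.7 mm steps.

```bash

python3 -m creep '[[0.0007,0,0,0,0,-0.5],[0,0,0,0,0,0]]';python3 k.py
python3 -m creep '[[0.0007,0,0,0,0,-0.5],[0,0,0,0,0,0]]';python3 k.py
python3 -m creep '[[0.0007,0,0,0,0,-0.5],[0,0,0,0,0,0]]';python3 k.py
```

```text
time_s: 19.05
tool_pos: [0.651, -0.1611, 0.0463]
orientation: [-3.141, -0.0, 0.847]
contact_force: [-2.8, -0.6, 2.2]
finger_gap: 0.0308
r 0.0864 handle dir -39.3 own x angle(TCP) rad 2.319 yaw-90 -41.5 tang F -2.24 rad F -1.78 0.48
time_s: 19.25
tool_pos: [0.6515, -0.1606, 0.0463]
orientation: [-3.141, -0.0, 0.856]
contact_force: [-3.0, -2.2, 2.2]
finger_gap: 0.031
r 0.0864 handle dir -38.9 own x angle(TCP) rad 2.327 yaw-90 -41.0 tang F -3.58 rad F -0.96 0.47
time_s: 19.45
tool_pos: [0.6519, -0.16, 0.0463]
orientation: [-3.141, -0.0, 0.864]
contact_force: [-2.2, -1.0, 0.7]
finger_gap: 0.0309
r 0.0865 handle dir -38.4 own x angle(TCP) rad 2.335 yaw-90 -40.5 tang F -2.1 rad F -1.1 0.47
```

```bash

python3 -m creep '[[0.0007,0,0,0,0,-0.5],[0,0,0,0,0,0]]';python3 k.py
python3 -m creep '[[0.0007,0,0,0,0,-0.5],[0,0,0,0,0,0]]';python3 k.py
python3 -m creep '[[0.0007,0,0,0,0,-0.5],[0,0,0,0,0,0]]';python3 k.py
```

```text
time_s: 19.65
tool_pos: [0.6523, -0.1596, 0.0462]
orientation: [-3.141, 0.0, 0.873]
contact_force: [-3.9, -1.0, 1.7]
finger_gap: 0.0311
r 0.0864 handle dir -38.1 own x angle(TCP) rad 2.341 yaw-90 -40.0 tang F -3.16 rad F -2.42 0.46
time_s: 19.85
tool_pos: [0.6527, -0.1591, 0.0463]
orientation: [-3.141, 0.0, 0.882]
contact_force: [-3.3, -0.6, 1.7]
finger_gap: 0.0307
r 0.0865 handle dir -37.7 own x angle(TCP) rad 2.348 yaw-90 -39.5 tang F -2.48 rad F -2.25 0.45
time_s: 20.05
tool_pos: [0.653, -0.1587, 0.0462]
orientation: [-3.141, 0.001, 0.89]
contact_force: [-5.1, -2.7, 1.8]
finger_gap: 0.031
r 0.0864 handle dir -37.3 own x angle(TCP) rad 2.355 yaw-90 -39.0 tang F -5.25 rad F -2.4 0.44
```

```bash

python3 -m creep '[[0.0005,-0.0002,0,0,0,0],[0,0,0,0,0,0]]';python3 k.py
python3 -m creep '[[0.0005,-0.0002,0,0,0,0],[0,0,0,0,0,0]]';python3 k.py
```

```text
time_s: 20.25
tool_pos: [0.6532, -0.1584, 0.0463]
orientation: [3.142, 0.001, 0.89]
contact_force: [-4.0, -3.4, 1.6]
finger_gap: 0.0303
r 0.0865 handle dir -37.1 own x angle(TCP) rad 2.358 yaw-90 -39.0 tang F -5.13 rad F -1.18 0.44
time_s: 20.45
tool_pos: [0.6533, -0.1583, 0.0462]
orientation: [3.141, 0.002, 0.89]
contact_force: [-4.4, -3.5, 2.1]
finger_gap: 0.0309
r 0.0865 handle dir -37.0 own x angle(TCP) rad 2.36 yaw-90 -39.0 tang F -5.45 rad F -1.37 0.44
```

The tool is stalling: it moved about 0.15 mm for 0.5 mm commanded, and the tangential force is up to about 5.4 N. I'll press a little further, to about 7 N at the knob.

```bash

python3 -m creep '[[0.0005,-0.0002,0,0,0,0],[0,0,0,0,0,0],[0,0,0,0,0,0]]';python3 k.py
python3 -m creep '[[0.0004,0,0,0,0,0],[0,0,0,0,0,0],[0,0,0,0,0,0]]';python3 k.py
```

```text
time_s: 20.75
tool_pos: [0.6535, -0.1581, 0.0463]
orientation: [3.141, 0.002, 0.89]
contact_force: [-4.2, -5.2, 1.4]
finger_gap: 0.0306
r 0.0865 handle dir -36.8 own x angle(TCP) rad 2.363 yaw-90 -39.0 tang F -6.69 rad F -0.3 0.44
time_s: 21.05
tool_pos: [0.6536, -0.158, 0.0463]
orientation: [3.141, 0.002, 0.889]
contact_force: [-5.8, -5.3, 2.2]
finger_gap: 0.0308
r 0.0865 handle dir -36.7 own x angle(TCP) rad 2.365 yaw-90 -39.0 tang F -7.7 rad F -1.44 0.45
```

That is about 7 N at the knob, or roughly 10–15 N at the nose. I'll back off to mid-gap, then lift straight up.

```bash

python3 -m creep '[[-0.002,0,0,0,0,0],[-0.003,0,0,0,0,0],[-0.003,0,0,0,0,0],[0,0,0,0,0,0],[0,0,0,0,0,0]]';python3 k.py
```

```text
time_s: 21.55
tool_pos: [0.6494, -0.1627, 0.0464]
orientation: [3.141, -0.001, 0.891]
contact_force: [0.4, -0.3, 0.7]
finger_gap: 0.0309
r 0.0862 handle dir -40.8 own x angle(TCP) rad 2.293 yaw-90 -39.0 tang F 0.06 rad F 0.47 0.43
```

```bash

python3 -m creep '[[0,0,-0.015,0,0,0],[0,0,-0.02,0,0,0],[0,0,-0.03,0,0,0],[0,0,-0.045,0,0,0],[0,0,0,0,0,0]]';python3 k.py
python3 -m creep '[[0,0,-0.04,0,0,0],[0,0.045,0,0,0,0],[0,0.045,0,0,0,0],[0,0.045,0,0,0,0],[0,0.045,0,0,0,0]]'
python3 -m creep '[[0.03,0.03,0,0,0,0],[0,0,0,0,0,0],[0,0,0,0,0,0]]'
python3 - <<'E'
from rig import manip
from h import *
for n in("top","scene"):
    c=manip.capture(n);im=cv2.cvtColor(c["pixels"],cv2.COLOR_RGB2BGR)
    cv2.imwrite(f"pics/{n}10.png",im)
    if n=="top": cv2.imwrite("pics/z10.png",cv2.resize(im[200:300,300:420],None,fx=6,fy=6,interpolation=cv2.INTER_CUBIC))
E
```

```text
time_s: 22.05
tool_pos: [0.6535, -0.1637, 0.1635]
orientation: [3.13, -0.006, 0.891]
contact_force: [1.3, -1.2, 1.0]
finger_gap: 0.0304
r 0.09 handle dir -39.6 own x angle(TCP) rad 2.314 yaw-90 -39.0 tang F -0.1 rad F 1.8 0.43
time_s: 22.55
tool_pos: [0.7841, -0.2715, 0.1969]
orientation: [3.14, -0.001, 0.89]
contact_force: [1.5, -0.6, 0.6]
finger_gap: 0.0307
time_s: 22.85
tool_pos: [0.8068, -0.2691, 0.1959]
orientation: [-3.141, 0.0, 0.891]
contact_force: [-0.6, -0.2, 0.2]
finger_gap: 0.0307
```

```bash
sleep 3
```

```text
(no output)
```

View pics/top10.png

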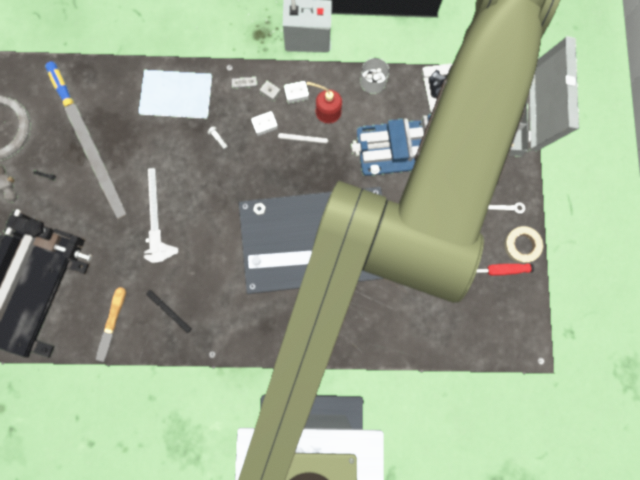

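View pics/z10.png

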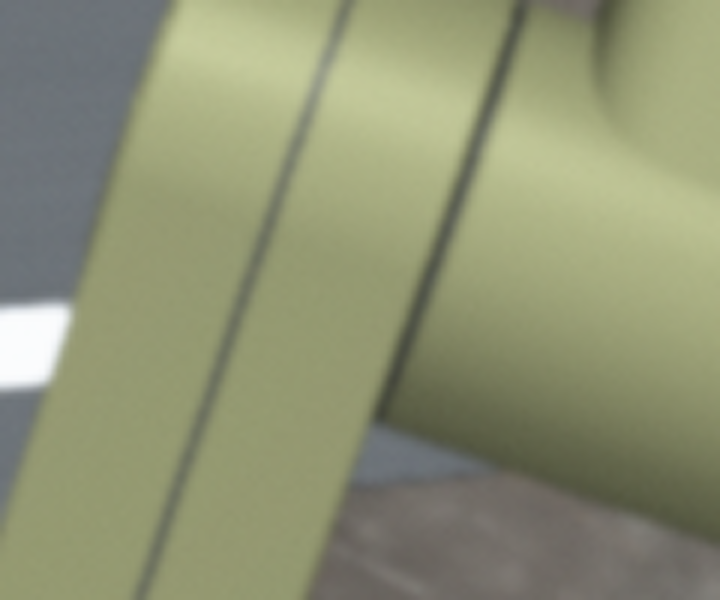

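The arm hides the jig. I'll swing it away to the right for a clear check, keeping it high.

```bash

python3 -m creep '[[-0.045,-0.015,0,0,0,0],[-0.045,-0.015,0,0,0,0],[-0.045,-0.015,0,0,0,0],[-0.045,-0.015,0,0,0,0],[-0.045,-0.015,0,0,0,0]]'
python3 -m creep '[[-0.045,-0.015,0,0,0,0],[-0.045,-0.015,0,0,0,0],[-0.045,-0.015,0,0,0,0],[-0.045,-0.015,0,0,0,0],[-0.045,-0.015,0,0,0,0]]'
python3 -m creep '[[-0.045,0.01,0,0,0,0],[-0.045,0.01,0,0,0,0],[-0.03,0.02,0,0,0,0],[0,0,0,0,0,0]]'
python3 - <<'E'
from rig import manip
from h import *
for n in("top","scene"):
    c=manip.capture(n);im=cv2.cvtColor(c["pixels"],cv2.COLOR_RGB2BGR)
    cv2.imwrite(f"pics/{n}11.png",im)
    if n=="top": cv2.imwrite("pics/z11.png",cv2.resize(im[200:300,300:420],None,fx=6,fy=6,interpolation=cv2.INTER_CUBIC))
E
```

```text
time_s: 23.45
tool_pos: [0.6109, -0.3921, 0.2014]
orientation: [3.138, -0.001, 0.891]
contact_force: [0.3, -0.7, -0.1]
finger_gap: 0.0308
time_s: 23.95
tool_pos: [0.4116, -0.5191, 0.2008]
orientation: [3.138, -0.0, 0.891]
contact_force: [-0.1, -1.1, -0.6]
finger_gap: 0.031
time_s: 24.35
tool_pos: [0.3674, -0.6415, 0.1994]
orientation: [3.138, 0.001, 0.886]
contact_force: [0.7, 1.5, -0.3]
finger_gap: 0.0307
```

```bash
sleep 3
```

```text
(no output)
```

View pics/top11.png

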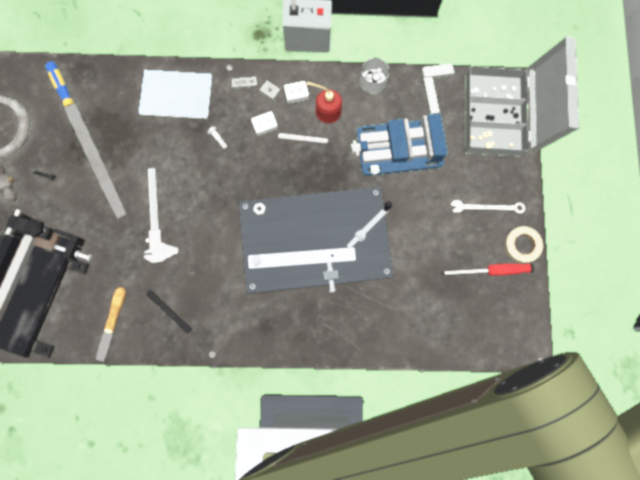

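View pics/z11.png

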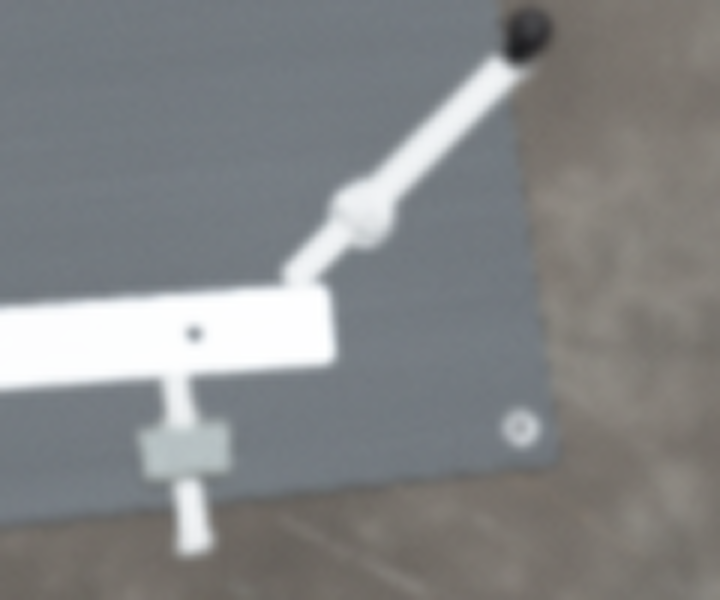

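The top view shows the nose at (300,275) in the zoom bearing on the blank's edge, the blank on the screw tip at (175,375), and the bystanders where they were. I'll check the lever angle against the 2.4 limit and check the bystanders by image difference.

```bash
python3 - <<'E'
from rig import manip
from h import *
c=manip.capture("top");im=cv2.cvtColor(c["pixels"],cv2.COLOR_RGB2BGR)
dk=(im.max(2)<70).astype(np.uint8);dk[:195]=0;dk[215:]=0;dk[:,:378]=0;dk[:,398:]=0
M=cv2.moments(dk,True);uv=(M["m10"]/M["m00"],M["m01"]/M["m00"])
for z in(.065,.076):
    w=ray(c,uv,z)[0];v=w[:2]-[.5842,-.1063];print(uv,w.round(4),np.linalg.norm(v).round(4),"own x",(np.arctan2(v[1],v[0])+np.pi/2+np.radians(82.2)).round(3))
a=cv2.imread("pics/top0.png");d=cv2.absdiff(a,im).max(2)
for n,(x0,y0,x1,y1) in dict(nut=(250,200,268,218),driver=(440,260,538,280),spanner=(448,198,528,216),pen=(142,286,195,335),cal=(143,165,182,265)).items(): print(n,d[y0:y1,x0:x1].max())
E
```

```text
(387.09090909090907, 206.06060606060606) [ 0.643  -0.1633  0.065 ] 0.0819 own x 2.235
(387.09090909090907, 206.06060606060606) [ 0.6399 -0.1619  0.076 ] 0.0787 own x 2.222
nut 6
driver 6
spanner 6
pen 6
cal 6
```

The lever stands at about 2.23 rad, against a computed nip of 2.23 and a limit of 2.4. No bystander has moved. I'm handing in.

```bash
python3 - <<'E'
from rig import manip
print(manip.close_job()); s=manip.sense(); print(s["time_s"],s["contact_force"].round(1))
E
```

```text
the job is handed in; nothing more can be done
None
the job is handed in; nothing more can be done
```

The blank is nipped between the stop screw and the cam nose, and I handed the job in at about 25 s of the 72 s allowed; no verdict was reported.

**What I did:** I swung the blank clockwise with shut fingers until the tool stalled on the screw. I held about 7 N there for more than 0.3 s with the cam still open. Then I turned the cam by its knob, with the fingers loosely around it, until it stalled. I pressed to about 7 N at the knob, of which about 3 N is pivot friction, so roughly 10–15 N at the nose. Then I backed off and moved the arm clear.

**Last checks:**
- **Nip:** the top view shows the nose on the blank's edge and the blank on the screw tip, unchanged after I let go. The nip force after release is inferred from what I felt at the knob, not measured.
- **Lever angle:** about 2.23 rad, matching the computed nip angle and below the 2.4 limit.
- **Bystanders:** the image difference against the first picture shows none of them moved.
- **Mismatch:** the last knob measurement came out at 79–82 mm from the pivot instead of 85, probably because the dark knob only showed partly in the mask.

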